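# Refill and close the spare-battery box

## Task

Get the spare cells into the open black battery box and shut it: first turn the box's quarter-turn stud until its wing lines up with where the slot in the loose cover will come down, then pick the cover up by its fin and tip the two cells lying on it into the box. Set the cover on the box with the stud standing up through its slot, press it down against the sprung frame until the frame is fully down, and finish while still holding it pressed there; do not let go. Leave the headlamp, carabiner, tent peg, spork and mug where they lie.

Things in the scene. Friction and masses are not known exactly. Their poses are not given: they have to be found in the camera images.
- bin: Black plastic open-topped battery box fixed to the shelf, 210 (x) x 140 (y) x 95 mm high, walls 6 mm. Origin: centre of its underside, on the shelf; x along its long side with the stud at the +x end, z up. Above its walls floats an aluminium sprung frame (seat) of the same outline, 8 mm thick, its top 111 mm above the shelf when free.
- opening (a point): Centre of the opening through the free frame's top, at box x = -22 mm, height 111 mm; axes as the box. The opening is 134 mm (box x) by 108 mm (y); beyond it, from box x = +45 to +105 mm, the frame is a solid ledge through which the stud stands.
- seat (a joint): How far the sprung frame is pressed down (m): 0 free (top at 111 mm), 0.008 fully down (top at 103 mm). It moves straight down without tilting and springs back: about 4.5 N starts it, 13.5 N for 6 mm, 16.5 N at the stop, of which the cover's own weight gives about 3 N.
- stud (a joint): Angle (rad) of the quarter-turn stud about the vertical, positive anticlockwise from above. 0: its wing lies along the box's y axis, in line with the cover's slot; -1.57: along the box's x axis. Starts between -1.4 and -0.85; turns from -1.6 to 0.4 and stays where left (friction 0.06 Nm). The cover drops over it only within about 0.2 rad of 0.
- stud_top (a point): Centre of the top of the stud's wing, 133 mm above the shelf at box x = +75 mm, y = 0. The wing is an upright dark steel bar 30 mm long (its y), 10 mm thick (its x), standing 22 mm above the free frame; it does not go down with the frame.
- cover: Loose grey plastic cover used as a tray: plate 210 (x) x 140 (y) x 8 mm, about 0.3 kg, flat on the shelf. Origin: centre of its underside, z up, its slot at the +x end. It belongs on the frame with its origin over the box's and the same heading; its underside is then 111 mm above the shelf, 103 mm with the frame fully down.
- slot (a point): Centre of the slot's mouth in the cover's top face, at cover x = +75 mm, y = 0, 8 mm above the underside; axes as the cover. The slot goes right through, 18 mm (x) by 40 mm (y).
- pour_edge (a point): Middle of the cover's open edge (x = -105 mm), on its top face; axes as the cover. From here to x = -30 mm runs a channel for the cells, 76 mm wide inside, with side rims 11 mm high and a back wall 14 mm high, but along this edge only a 3 mm lip: the cells roll out over it when this edge is tipped down; 45 degrees is enough.
- fin (a point): Grip point in the cover's fin, 30 mm above the underside at cover x = +30 mm, y = 0; axes as the cover. The fin is an upright plate 32 mm long (x), 12 mm thick (y), from 8 to 48 mm above the underside. Cover and cells weigh about 0.43 kg, centred some 50 mm from here towards the open edge.
- cell_a: Steel battery cell, cylinder 26 mm diameter, 50 mm long along its y axis, about 65 g. Origin: its centre. Lies across the channel of the cover, nearer the open edge; rolls freely.
- cell_b: The same kind of cell, lying in the channel nearer the fin.
- headlamp: White headlamp without strap, 48 x 88 x 36 mm, lying loose; leave alone. Origin: centre of underside.
- carabiner: Red carabiner 108 x 62 x 10 mm, lying flat; leave alone. Origin: centre of underside.
- peg: Steel tent peg, 8 mm rod 185 mm long with a hooked end, lying; leave alone. Origin: middle.
- spork: Blue plastic spork 170 x 34 x 5 mm, lying; leave alone. Origin: 85 mm from the handle's end.
- mug: Steel mug 84 mm diameter, 85 mm high; leave alone. Origin: centre of underside.
There are look-alikes about, which are no part of the job. Leave any pink look-alike of the cell_b alone. What is shaped like the cell_a but brown is not meant.

How it is judged:
On the way, in this order (a step that is already met when the one before it is completed fails the run):
1. the stud's wing is turned in line with the slot (within 0.2 rad) (value of joint stud between -0.2 and 0.2 rad), for 0.2 s.
2. the cover is lifted over the box and tipped (angle between cover's own z axis and vertical above 0.15 rad and horizontal distance between cover and bin below 0.2 m and height (world z) of cover above 0.11 m).
3. both cells are in the box (x of cell_a in the frame of bin between -0.105 and 0.105 m and y of cell_a in the frame of bin between -0.07 and 0.07 m and z of cell_a in the frame of bin between 0 and 0.088 m and x of cell_b in the frame of bin between -0.105 and 0.105 m and y of cell_b in the frame of bin between -0.07 and 0.07 m and z of cell_b in the frame of bin between 0 and 0.088 m), for 0.2 s.
4. the cover lies on the frame with the stud through its slot (x of cover in the frame of bin between -0.012 and 0.012 m and y of cover in the frame of bin between -0.012 and 0.012 m and angle between the x axis of cover and the x axis of bin, either way round below 0.2 rad and angle between the z axis of cover and the z axis of bin, either way round below 0.06 rad and z of cover in the frame of bin below 0.114 m), for 0.2 s.
At the end, for the whole second after the job is handed in: Both cells in the box, stud within 0.2 rad of the slot line, cover flat on the frame (within 12 mm and 0.2 rad of the box), frame pressed down over 6 of its 8 mm with over 9 N between cover and frame, fingers still holding the cover (over 4 N), all at rest (all of step 1 and all of step 3 and x of cover in the frame of bin between -0.012 and 0.012 m and y of cover in the frame of bin between -0.012 and 0.012 m and angle between the x axis of cover and the x axis of bin, either way round below 0.2 rad and angle between the z axis of cover and the z axis of bin, either way round below 0.06 rad and value of joint seat above 0.006 m and z of cover in the frame of bin between 0.098 and 0.107 m and contact force between the fingers and cover above 4 N and contact force between cover and bin above 9 N and linear speed of cover below 0.02 m/s); the arm keeps its last pose, push and grip.
It fails at once if the headlamp, carabiner, tent peg, spork or mug is moved by more than 40 mm (distance of any of headlamp, carabiner, peg, spork, mug from where it was at the start of the episode above 0.04 m).
It also fails if it takes over 54 s, if anything falls off the work surface, if the arm or the gripper's body presses on something with over 40 N, if the wrist force passes 120 N, or if a joint passes its speed limit or range.

## Robot

A 7-joint arm with a two-finger parallel gripper is mounted at the origin on the work surface. World frame = base frame: x ahead of the robot, y to its left, z up, the work surface at z = 0. Lengths are in m, angles in rad, forces in N, time in s.
With the tool pointing down it reaches from about 0.425 to 0.925 m from the base axis. Payload 6.8 kg.
Tool frame: the origin (TCP) lies at the very end of the fingers, on their centre line; the grasp point (between the pads) lies 19 mm behind it; z points along the fingers, y is the line along which they close (so a half turn about z gives the same grasp; the last joint's range is limited). The gripper opens to 85 mm and grips with 20 to 120 N. Pads are 22 mm wide; open, the fingers measure 114 mm over their backs; the gripper's body (76 mm by 85 mm) begins 54 mm behind the grasp point. The pads swing forward as they close: fully open they stand 13 mm farther back than shut.
Start: joints at [1.068, 0.477, 0.022, 1.555, -0.011, 1.109, -0.083], TCP at [0.26, -0.623, 0.231] pointing down, gripper open.
Joint ranges: [-2.96, 2.96], [-0.34, 2.1], [-1.41, 1.46], [0.24, 2.44], [-1.37, 4.51], [0.17, 1.92], [-2.96, 2.96]. Speed limits (rad/s): [2.39, 2.39, 3.14, 3.14, 3.14, 3.14, 3.14].

## Interface

Orientations are given as a unit quaternion [w, x, y, z].
In Python, from rig import telemetry, imaging, arm gives the robot as it stands.
- The arm moves only by the shell command python3 -m inch 'ROWS' [FORCE]. ROWS is JSON, a list of rows, each a list of 5 numbers: the closure, from 0 (fully open) to 1 (shut), then the shift along the tool's x, y, z in units of 500 mm (1.0 is 500 mm), then the turn about the tool's z in units of pi/4 rad (1.0 is pi/4 rad). In form: [[jaw, dx, dy, dz, twist], ...]. A call has exactly 10 rows; each row shifts and turns the commanded pose from where the row before left it, along the tool's axes as they then stand; what a row does not reach is not made up. A row lasts 1/10 s, in which the tool goes at most 50 mm and 8.59 degrees, less where a joint would pass 70% of its speed; a pose out of reach is approached as far as the arm can. A call with a number of a shift or a turn outside -1 to 1 is refused whole. A call with a gripper value outside its range is refused whole. The fingers move at their own pace and stop on an object; FORCE is the grip in N (left out, the last holds). Time passes only in rows, so rows that do not move let the fingers close, or fill a call up. It gives the time, the measured TCP pose, the force, the opening and the grip force at its end, in the units of the state.
- telemetry.read_state(): the state, without advancing time (a new reading comes with each control period).
- imaging.read_camera(name): name is "scene" or "top"; returns (picture, depth): 420x560x3 uint8, red, green, blue; 420x560 float32, m along the optical axis (not along the pixel's ray), 0 where there is no reading.
- imaging.camera_model(name): a dict with "fx", "fy", "cx", "cy" (pixels), "xyz" and "rotation" of the camera in the world. Camera axes: x right, y up, looking along -z (the intrinsics and any distortion apply to the point x, -y, -z); pixel columns grow to the right and rows downward; lengths in m; the calibration is good to about 2 mm. A picture is of the moment at which its call begins. camera_model takes no time and is no camera call.
- arm.close_job(): hands the job in; it is judged then, once.
The state is a dict: "time": time; "q": joint angles; "joint_vel": joint speeds; "joint_torque": joint torques, N m; "position": TCP position; "ee_rot": TCP orientation; "force": force on the tool from outside, world axes, zero at the start; "torque": the same for the moment, N m; "gripper_width": finger opening in m; "grasp_force": force on a finger pad.
Only numpy, scipy, OpenCV 4.12 (cv2) and the standard library are available. Lean on these libraries where they do the work, as an engineer would, in place of code of your own. Each camera call takes 0.05 s, during which the arm holds its last target. There are 200 camera calls.

## Working session

There is one attempt and no reset: what is moved stays moved. The work goes in short steps, Python scripts to look and compute and a shell command to move; the robot and the scene stay as the last step left them, time stands still between calls to the robot, and variables do not carry over. Pictures are saved under pics/ and viewed, at most 10 in all, crops included, and the job is handed in when it is done.

```bash
ls; mkdir -p pics
cat > h.py <<'E'
import numpy as np, cv2
from rig import telemetry, imaging, arm
def grab(n):
    p,d=imaging.read_camera(n); return p,d,imaging.camera_model(n)
def pts(d,m):
    v,u=np.mgrid[0:d.shape[0],0:d.shape[1]]
    c=np.stack([(u-m['cx'])/m['fx']*d,-(v-m['cy'])/m['fy']*d,-d],-1)
    return c@np.array(m['rotation']).T+np.array(m['xyz'])
def save(n,p,s=1): cv2.imwrite('pics/'+n+'.png',cv2.resize(p[:,:,::-1],None,fx=s,fy=s))
E
python3 - <<'E'
from h import *
for n in('scene','top'):
    p,d,m=grab(n); save(n+'0',p,1.4); np.savez('pics/'+n+'0.npz',p=p,d=d); print(n,{k:(np.round(v,3).tolist() if k!='x' else v) for k,v in m.items()})
s=telemetry.read_state(); print(s)
E
```

```text
pics
scene {'fx': 415.936, 'fy': 415.936, 'cx': 279.84, 'cy': 221.994, 'xyz': [0.901, 0.653, 0.789], 'rotation': [0.229, 0.107, 0.383, 0.888]}
top {'fx': 488.936, 'fy': 488.936, 'cx': 279.073, 'cy': 209.636, 'xyz': [0.447, 0.015, 1.165], 'rotation': [-0.706, -0.026, 0.018, 0.708]}
{'time': 0.1, 'q': array([ 1.06792368,  0.47772368,  0.02234285,  1.55632994, -0.01152691,
        1.10926347, -0.0830788 ]), 'joint_vel': array([-7.76562549e-06, -7.20737797e-04, -2.96031295e-04, -3.17664763e-03,
        5.87848419e-04, -9.10057978e-04, -3.89056873e-04]), 'joint_torque': array([ 4.01970494e-03, -5.97762394e+01,  1.61338180e+00, -2.81957370e+01,
        1.27904001e-02,  4.98540496e-03,  1.98874363e-05]), 'position': array([ 0.25940563, -0.62260943,  0.23042829]), 'ee_rot': array([-7.72573315e-04,  9.80579304e-01,  1.96121368e-01, -2.01245482e-04]), 'force': array([0.25892729, 0.02643586, 0.4789561 ]), 'torque': array([0.01568362, 0.03223334, 0.00688885]), 'grasp_force': 0.0, 'gripper_width': 0.0853407606045077}
```

View pics/top0.png

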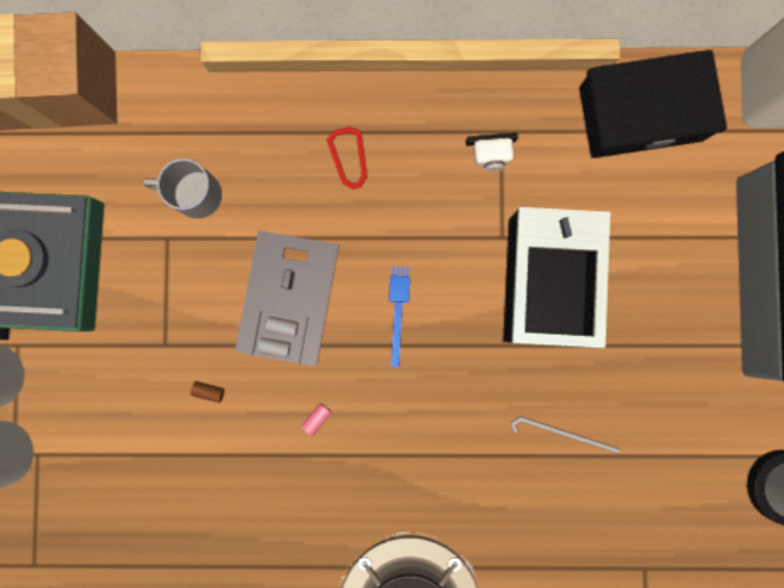

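View pics/scene0.png

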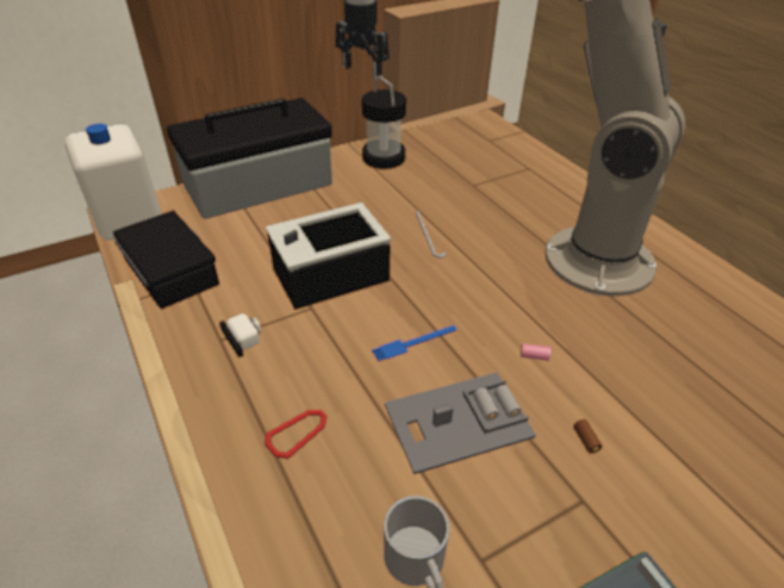

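```bash
cat >> h.py <<'E'
from scipy.spatial.transform import Rotation as R
def RM(m):
    q=m['rotation']; q=np.array(q); return q if q.shape==(3,3) else R.from_quat(np.r_[q[1:],q[0]]).as_matrix()
def pts(d,m):
    v,u=np.mgrid[0:d.shape[0],0:d.shape[1]]
    c=np.stack([(u-m['cx'])/m['fx']*d,-(v-m['cy'])/m['fy']*d,-d],-1)
    return c@RM(m).T+np.array(m['xyz'])
def ray(uv,m,z):
    uv=np.atleast_2d(uv).astype(float)
    r=np.c_[(uv[:,0]-m['cx'])/m['fx'],-(uv[:,1]-m['cy'])/m['fy'],-np.ones(len(uv))]@RM(m).T
    o=np.array(m['xyz']); return o+r*((z-o[2])/r[:,2])[:,None]
def rect(mask,m,z):
    c=max(cv2.findContours(mask.astype(np.uint8),cv2.RETR_EXTERNAL,cv2.CHAIN_APPROX_NONE)[0],key=cv2.contourArea)[:,0]
    w=(ray(c,m,z)[:,:2]*1000).astype(np.float32); r=cv2.minAreaRect(w)
    b=cv2.boxPoints(r); e=[b[1]-b[0],b[2]-b[1]]; L=max(e,key=np.linalg.norm)
    if L[0]<0: L=-L
    return np.round(r[0],1),np.round(r[1],1),round(float(np.arctan2(L[1],L[0])),3)
E
python3 - <<'E'
from h import *
m=imaging.camera_model('top'); f=np.load('pics/top0.npz'); p=f['p'].astype(int); d=f['d']; P=pts(d,m)
x,y,z=P[...,0],P[...,1],P[...,2]
reg=(x>.35)&(x<.75)
br=p.min(-1); 
A=reg&(y<-.1)&(y>-.35)
fr=A&(z>.1)&(br>150)&(x<.64); print('frame',rect(fr,m,.111), np.median(z[fr]))
st=A&(z>.120)&(z<.15)&(x<.64); print('stud',st.sum(),rect(st,m,.133),np.median(z[st]))
sat=p.max(-1)-p.min(-1)
C=reg&(y>.08)&(y<.36)&(sat<30)&(z>.003)&(z<.06)&(x<.65)
C=cv2.morphologyEx(C.astype(np.uint8),cv2.MORPH_OPEN,np.ones((3,3)))
print('cover',rect(C,m,.008))
fi=(C>0)&(z>.04); print('fin',fi.sum(),rect(fi,m,.048),z[fi].max())
for n,mk in(('cells',(C>0)&(z>.024)&(x<.47)),):
    k,l,s,c=cv2.connectedComponentsWithStats(mk.astype(np.uint8))
    for i in range(1,k):
        if s[i,4]>15: print(n,s[i,4],rect(l==i,m,.03))
# others heights
im=f['p'][100:260,140:460]; save('crop0',im,2.4)
E
```

```text
frame (array([ 538.5, -235.8]), array([141.1, 209.7]), -0.059) 0.11087949919991646
stud 84 (array([ 612.3, -239.2]), array([30.5, 12.4]), 0.225) 0.1320487233647567
cover (array([513. , 204.7]), array([138.5, 208.4]), -0.179)
fin 74 (array([542.6, 198.2]), array([12.7, 31.1]), -0.19) 0.05121461508840275
cells 159 (array([459. , 209.7]), array([51.2, 18.6]), 1.569)
cells 226 (array([430. , 222.4]), array([50.6, 24.4]), 1.391)
```

View pics/crop0.png

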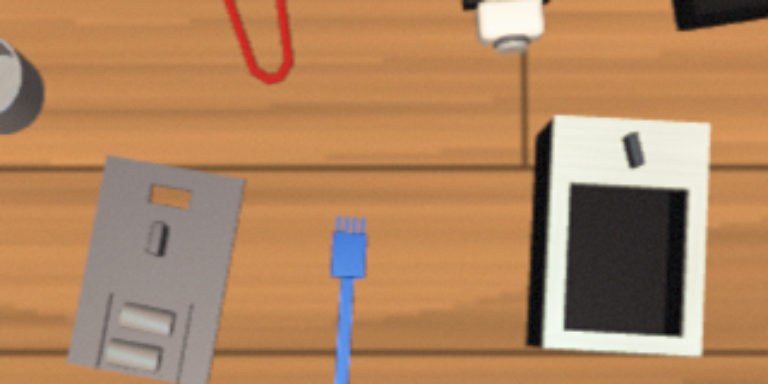

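```bash
cat >> h.py <<'E'
def plan(x,y,z,h=None):
    s=telemetry.read_state(); q=s['ee_rot']; M=R.from_quat(np.r_[q[1:],q[0]]).as_matrix()
    d=M.T@(np.array([x,y,z])-s['position'])/.5
    h0=np.arctan2(M[1,0],M[0,0]); print('t %.2f pos'%s['time'],np.round(s['position'],4),'h %.3f'%h0,'q7 %.2f'%s['q'][6],'F',np.round(s['force'],1),'w %.4f g %.1f'%(s['gripper_width'],s['grasp_force']))
    if h is not None:
        t=-((h-h0+np.pi/2)%np.pi-np.pi/2)/(np.pi/4); print('shift units',np.round(d,4),'twist units %.4f'%t)
    else: print('shift units',np.round(d,4))
E
python3 - <<'E'
from h import *
m=imaging.camera_model('top'); f=np.load('pics/top0.npz'); P=pts(f['d'],m)
a=(P[...,1]<-.35); print('max z right',P[...,2][a].max())
plan(.612,-.2395,.4,.225)
E
python3 -m inch '[[0,0,0,-0.06,0],[0,0,0,-0.08,0],[0,0,0,-0.08,0],[0,0,0,-0.06,0],[0,0,0,-0.06,0],[0,0,0,0,0.1],[0,0,0,0,0.116],[0,0,0,0,0],[0,0,0,0,0],[0,0,0,0,0]]'
python3 -c "
from h import *
plan(.612,-.2395,.3,.225)"
```

```text
max z right 0.16427359825940857
t 0.10 pos [ 0.2594 -0.6226  0.2304] h 0.395 q7 -0.08 F [0.3 0.  0.5] w 0.0853 g 0.0
shift units [ 0.9456 -0.4366 -0.3385] twist units 0.2162
time: 1.1
position: [0.2596, -0.6229, 0.4008]
ee_rot: [-0.0, 0.994, 0.113, -0.0]
force: [-0.7, 0.2, 0.2]
gripper_width: 0.0854
grasp_force: 0.0
t 1.10 pos [ 0.2596 -0.6229  0.4008] h 0.227 q7 -0.24 F [-0.7  0.2  0.2] w 0.0854 g 0.0
shift units [ 0.8593 -0.5884  0.2019] twist units 0.0025
```

```bash
python3 -m inch '[[0,0.04,-0.028,0,0],[0,0.075,-0.052,0.01,0],[0,0.08,-0.055,0.02,0],[0,0.08,-0.055,0.02,0],[0,0.08,-0.055,0.03,0],[0,0.08,-0.055,0.03,0],[0,0.08,-0.055,0.03,0],[0,0.08,-0.055,0.03,0],[0,0.08,-0.055,0.03,0],[0,0.08,-0.055,0,0]]'
python3 -c "
from h import *
plan(.6125,-.2397,.116,.225)"
```

```text
time: 2.1
position: [0.5667, -0.2864, 0.3]
ee_rot: [-0.001, 0.994, 0.113, -0.002]
force: [0.6, -0.7, 0.7]
gripper_width: 0.0853
grasp_force: 0.0
t 2.10 pos [ 0.5667 -0.2864  0.3   ] h 0.226 q7 -1.02 F [ 0.6 -0.7  0.7] w 0.0853 g 0.0
shift units [ 0.1114 -0.0697  0.3678] twist units 0.0014
```

```bash
python3 -m inch '[[0,0.05,-0.03,0.03,0],[0,0.05,-0.035,0.05,0],[0.4,0,0,0.05,0],[0.5,0,0,0.05,0],[0.5,0,0,0.05,0],[0.5,0,0,0.03,0],[0.5,0,0,0.02,0],[0.5,0,0,0,0],[0.5,0,0,0,0],[0.5,0,0,0,0]]' 60
python3 -c "
from h import *
plan(.6125,-.2397,.116,.225)"
```

```text
time: 3.1
position: [0.6093, -0.2457, 0.1639]
ee_rot: [0.0, 0.994, 0.112, 0.001]
force: [0.4, 0.7, -0.4]
gripper_width: 0.0426
grasp_force: 0.0
t 3.10 pos [ 0.6093 -0.2457  0.1639] h 0.225 q7 -1.13 F [ 0.4  0.7 -0.4] w 0.0426 g 0.0
shift units [ 0.0087 -0.0103  0.0958] twist units 0.0002
```

```bash
python3 -m inch '[[0.5,0.0087,-0.0103,0,0],[0.5,0,0,0.03,0],[0.5,0,0,0.03,0],[0.5,0,0,0.02,0],[0.5,0,0,0.014,0],[0.5,0,0,0,0],[1,0,0,0,0],[1,0,0,0,0],[1,0,0,0,0],[1,0,0,0,0]]' 60
python3 -c "
from h import *
plan(.6125,-.2397,.116,.225)"
```

```text
time: 4.1
position: [0.6118, -0.2387, 0.1163]
ee_rot: [-0.0, 0.994, 0.113, 0.0]
force: [-1.7, 2.6, 4.2]
gripper_width: 0.0087
grasp_force: 59.6
t 4.10 pos [ 0.6118 -0.2387  0.1163] h 0.226 q7 -1.15 F [-1.7  2.6  4.2] w 0.0087 g 59.6
shift units [0.0009 0.0023 0.0006] twist units 0.0010
```

```bash
python3 -m inch '[[1,0,0,0,-0.14],[1,0,0,0,-0.18],[1,0,0,0,-0.18],[1,0,0,0,-0.18],[1,0,0,0,-0.18],[1,0,0,0,-0.18],[1,0,0,0,-0.18],[1,0,0,0,-0.18],[1,0,0,0,-0.18],[1,0,0,0,-0.06]]' 60
python3 -c "
from h import *
plan(.6125,-.2397,.116,1.516)"
```

```text
time: 5.1
position: [0.6137, -0.2402, 0.1164]
ee_rot: [0.002, 0.726, 0.688, 0.002]
force: [3.9, -0.9, -0.7]
gripper_width: 0.0083
grasp_force: 58.8
t 5.10 pos [ 0.6137 -0.2402  0.1164] h 1.517 q7 -0.03 F [ 3.9 -0.9 -0.7] w 0.0083 g 58.8
shift units [ 0.0009 -0.0025  0.0007] twist units 0.0013
```

```bash
python3 -m inch '[[0.5,0,0,0,0],[0.5,0,0,0,0],[0.5,0,0,0,0],[0.5,0,0,-0.04,0],[0.5,0,0,-0.06,0],[0.4,0,0,-0.06,-0.1],[0.4,0,0,0,-0.16],[0.4,0,0,0,-0.18],[0.4,0,0,0,-0.18],[0.4,0,0,0,-0.18]]' 60
python3 -c "
from h import *
plan(.5425,.199,.15,-.18)"
```

```text
time: 6.1
position: [0.6113, -0.2394, 0.1955]
ee_rot: [-0.0, 0.477, 0.879, -0.0]
force: [-0.2, 0.4, -1.2]
gripper_width: 0.0512
grasp_force: 0.0
t 6.10 pos [ 0.6113 -0.2394  0.1955] h 2.147 q7 0.58 F [-0.2  0.4 -1.2] w 0.0512 g 0.0
shift units [0.8103 0.3621 0.0907] twist units -1.0377
```

```bash
python3 -m inch '[[0.4,0.05,0.022,0,0],[0.4,0.08,0.036,0,0],[0.4,0.088,0.039,0,0],[0.4,0.088,0.039,0,0],[0.4,0.088,0.039,0,0],[0.4,0.088,0.039,0,0],[0.4,0.088,0.039,0,0],[0.4,0.088,0.039,0,0],[0.4,0.08,0.036,0,0],[0.4,0.05,0.022,0,0]]' 60
python3 - <<'E'
from h import *
plan(.5425,.199,.15,-.18)
p,d,m=grab('top'); P=pts(d,m); x,y,z=P[...,0],P[...,1],P[...,2]
st=(y<-.2)&(y>-.28)&(z>.120)&(z<.15)&(x<.64)&(x>.58); print('stud',st.sum(),rect(st,m,.133))
E
```

```text
time: 7.1
position: [0.5445, 0.1908, 0.1959]
ee_rot: [-0.0, 0.478, 0.878, 0.001]
force: [0.1, -0.2, -0.2]
gripper_width: 0.0513
grasp_force: 0.0
t 7.10 pos [0.5445 0.1908 0.1959] h 2.145 q7 -0.17 F [ 0.1 -0.2 -0.2] w 0.0513 g 0.0
shift units [0.0158 0.0054 0.0919] twist units -1.0399
stud 82 (array([ 612.8, -239.3]), array([31.8, 10.7]), 1.567)
```

```bash
python3 -m inch '[[0.4,0,0,0,-0.17],[0.4,0,0,0,-0.17],[0.4,0,0,0,-0.17],[0.4,0,0,0,-0.17],[0.4,0,0,0,-0.17],[0.4,0,0,0,-0.17],[0.4,0,0,0,0],[0.4,0,0,0,0],[0.4,0,0,0,0],[0.4,0,0,0,0]]' 60
python3 - <<'E'
from h import *
plan(.5425,.199,.012,-.18)
E
```

```text
time: 8.15
position: [0.5459, 0.1867, 0.1956]
ee_rot: [0.0, 0.1, 0.995, -0.0]
force: [-0.8, -0.1, -0.4]
gripper_width: 0.0513
grasp_force: 0.0
t 8.15 pos [0.5459 0.1867 0.1956] h 2.941 q7 0.55 F [-0.8 -0.1 -0.4] w 0.0513 g 0.0
shift units [0.0117 0.0229 0.3671] twist units -0.0262
```

```bash
python3 -m inch '[[0.4,0.0117,0.0229,0.02,-0.026],[0.4,0,0,0.06,0],[0.4,0,0,0.08,0],[0.4,0,0,0.08,0],[0.4,0,0,0.06,0],[0.4,0,0,0.04,0],[0.4,0,0,0,0],[0.4,0,0,0,0],[0.4,0,0,0,0],[0.4,0,0,0,0]]' 120
python3 - <<'E'
from h import *
plan(.5425,.199,.013,-.18)
E
```

```text
time: 9.15
position: [0.5433, 0.1997, 0.0269]
ee_rot: [0.001, 0.089, 0.996, 0.001]
force: [-0.5, 0.1, 0.2]
gripper_width: 0.0513
grasp_force: 0.0
t 9.15 pos [0.5433 0.1997 0.0269] h 2.963 q7 0.37 F [-0.5  0.1  0.2] w 0.0513 g 0.0
shift units [ 0.0014 -0.0017  0.0277] twist units 0.0018
```

Down, grip at full force, then a slow lift.

```bash
python3 -m inch '[[0.4,0.0014,-0.0017,0.014,0],[0.4,0,0,0.0137,0],[1,0,0,0,0],[1,0,0,0,0],[1,0,0,0,0],[1,0,0,0,0],[1,0,0,0,0],[1,0,0,-0.01,0],[1,0,0,-0.01,0],[1,0,0,-0.01,0]]' 120
python3 - <<'E'
from h import *
plan(.5425,.199,.013,-.18)
E
```

```text
time: 10.15
position: [0.5413, 0.1979, 0.0268]
ee_rot: [-0.0, 0.089, 0.996, -0.0]
force: [-5.3, 3.0, -3.2]
gripper_width: 0.0106
grasp_force: 123.9
t 10.15 pos [0.5413 0.1979 0.0268] h 2.963 q7 0.37 F [-5.3  3.  -3.2] w 0.0106 g 123.9
shift units [-0.0019  0.0026  0.0275] twist units 0.0019
```

```bash
python3 -m inch '[[1,0,0,-0.01,0],[1,0,0,-0.02,0],[1,0,0,-0.03,0],[1,0,0,-0.03,0],[1,0,0,-0.03,0],[1,0,0,-0.03,0],[1,0,0,-0.02,0],[1,0,0,-0.01,0],[1,0,0,0,0],[1,0,0,0,0]]' 120
python3 - <<'E'
from h import *
plan(.5425,.199,.013,-.18)
p,d,m=grab('scene'); save('lift',p[150:350,150:450],2.5)
E
```

```text
time: 11.15
position: [0.5413, 0.1981, 0.1162]
ee_rot: [-0.0, 0.089, 0.996, -0.0]
force: [-0.2, 0.0, -4.8]
gripper_width: 0.0105
grasp_force: 124.8
t 11.15 pos [0.5413 0.1981 0.1162] h 2.963 q7 0.47 F [-0.2  0.  -4.8] w 0.0105 g 124.8
shift units [-0.0021  0.0023  0.2063] twist units 0.0017
```

View pics/lift.png

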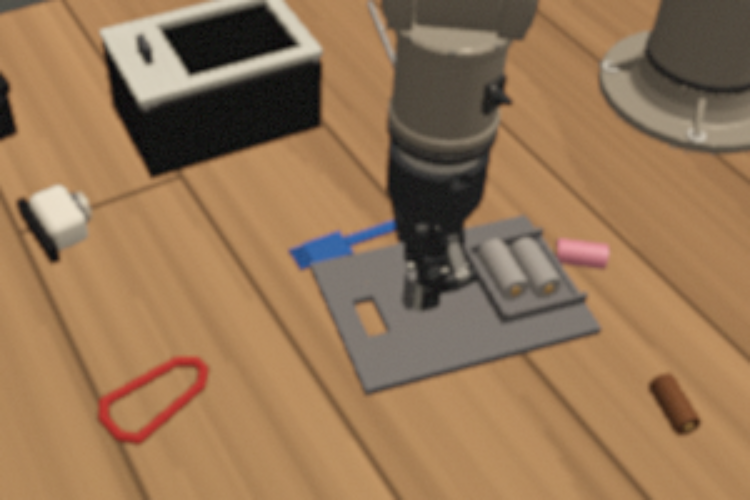

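```bash
python3 -c "
from h import *
plan(.5934,-.2388,.246,-.055)"
python3 -m inch '[[1,0,0,-0.02,0],[1,0,0,-0.04,0],[1,0,0,-0.04,0],[1,0,0,-0.04,0],[1,0,0,-0.04,0],[1,0,0,-0.04,0],[1,0,0,-0.03,0],[1,0,0,-0.01,0],[1,0,0,0,0],[1,0,0,0,0]]' 120
python3 -c "
from h import *
plan(.5934,-.2388,.246,-.055)"
```

```text
t 11.20 pos [0.5412 0.198  0.116 ] h 2.963 q7 0.47 F [-0.3  0.  -4.2] w 0.0104 g 124.7
shift units [-0.2576 -0.8414 -0.2597] twist units -0.1574
time: 12.2
position: [0.5412, 0.198, 0.2457]
ee_rot: [-0.001, 0.089, 0.996, -0.0]
force: [-0.1, -0.8, -4.4]
gripper_width: 0.0105
grasp_force: 124.4
t 12.20 pos [0.5412 0.198  0.2457] h 2.963 q7 0.59 F [-0.1 -0.8 -4.4] w 0.0105 g 124.4
shift units [-2.579e-01 -8.411e-01 -1.000e-04] twist units -0.1573
```

```bash
python3 -m inch '[[1,-0.004,-0.015,0,0],[1,-0.01,-0.03,0,0],[1,-0.015,-0.05,0,0],[1,-0.02,-0.065,0,0],[1,-0.022,-0.07,0,0],[1,-0.022,-0.07,0,0],[1,-0.022,-0.07,0,0],[1,-0.022,-0.07,0,0],[1,-0.022,-0.07,0,0],[1,-0.022,-0.07,0,0]]' 120
python3 -m inch '[[1,-0.022,-0.07,0,0],[1,-0.022,-0.07,0,0],[1,-0.019,-0.06,0,0],[1,-0.012,-0.04,0,0],[1,-0.006,-0.02,0,0],[1,0,0,0,-0.05],[1,0,0,0,-0.06],[1,0,0,0,-0.047],[1,0,0,0,0],[1,0,0,0,0]]' 120
python3 -c "
from h import *
plan(.5934,-.2388,.246,-.055)"
```

```text
time: 13.2
position: [0.5785, -0.1065, 0.2461]
ee_rot: [-0.001, 0.09, 0.996, -0.0]
force: [-1.5, -2.4, -5.5]
gripper_width: 0.0104
grasp_force: 126.2
time: 14.2
position: [0.5956, -0.238, 0.2464]
ee_rot: [-0.0, 0.028, 1.0, 0.0]
force: [-0.1, 0.0, -4.7]
gripper_width: 0.0105
grasp_force: 126.8
t 14.20 pos [ 0.5956 -0.238   0.2464] h 3.086 q7 1.45 F [-0.1  0.  -4.7] w 0.0105 g 126.8
shift units [ 0.0043 -0.0018  0.0008] twist units -0.0012
```

```bash
cat >> h.py <<'E'
def tilt():
    p,d,m=grab('scene'); P=pts(d,m)-np.array([.5385,-.2358,0]); c,s=np.cos(-.055),np.sin(-.055)
    bx=P[...,0]*c+P[...,1]*s; by=-P[...,0]*s+P[...,1]*c; z=P[...,2]
    k=(by>.048)&(by<.066)&(z>.125)&(z<.33)&(abs(bx)<.2)
    f=np.polyfit(bx[k],z[k],1); f2=np.polyfit(z[k],bx[k],1); print('tilt',k.sum(),'slope deg',np.degrees(np.arctan(f[0])),'x',np.percentile(bx[k],[1,99]).round(3),'z',np.percentile(z[k],[1,99]).round(3))
    return p,d,m
E
python3 -c "
from h import *
tilt()"
python3 -m inch '[[1,0.004,-0.002,0,0],[1,0,0,0,0],[1,0,0,0,0],[1,0,0,0,0],[1,0,0,0,0],[1,0,0,0,0],[1,0,0,0,0],[1,0,0,0,0],[1,0,0,0,0],[1,0,0,0,0]]' 60
python3 -c "
from h import *
tilt();plan(.5934,-.2388,.246,-.055)"
```

```text
tilt 372 slope deg 9.666190290068768 x [-0.069  0.136] z [0.228 0.329]
time: 15.25
position: [0.5939, -0.2391, 0.2466]
ee_rot: [-0.0, 0.028, 1.0, 0.0]
force: [-1.0, -0.6, -4.5]
gripper_width: 0.0105
grasp_force: 126.9
tilt 374 slope deg 10.275998608210916 x [-0.07   0.135] z [0.228 0.328]
t 15.30 pos [ 0.5939 -0.2391  0.2467] h 3.086 q7 1.45 F [ 0.2 -0.6 -4.1] w 0.0107 g 126.9
shift units [0.001  0.0005 0.0013] twist units -0.0003
```

```bash
sed -i 's/(z<.33)/(z<.25)/' h.py
python3 -m inch '[[0.95,0,0,0,0],[0.95,0,0,0,0],[0.95,0,0,0,0],[0.95,0,0,0,0],[0.95,0,0,0,0],[0.9,0,0,0,0],[0.9,0,0,0,0],[0.9,0,0,0,0],[0.9,0,0,0,0],[0.9,0,0,0,0]]' 40
python3 -c "
from h import *
tilt();plan(.5934,-.2388,.246,-.055)"
```

```text
time: 16.3
position: [0.5939, -0.2391, 0.2466]
ee_rot: [0.0, 0.028, 1.0, 0.0]
force: [1.2, 0.7, -4.8]
gripper_width: 0.0106
grasp_force: 126.9
tilt 263 slope deg 6.715337290493232 x [-0.071  0.135] z [0.228 0.25 ]
t 16.35 pos [ 0.5939 -0.2391  0.2466] h 3.086 q7 1.45 F [ 0.4  0.1 -4.5] w 0.0105 g 126.9
shift units [0.001  0.0005 0.0013] twist units -0.0004
```

```bash
sed -i 's/(by>.048)&(by<.066)&(z>.125)/(by>.048)\&(by<.066)\&(bx<.04)\&(z>.1)/' h.py
python3 -m inch '[[0.88,0,0,0,0],[0.88,0,0,0,0],[0.87,0,0,0,0],[0.87,0,0,0,0],[0.87,0,0,0,0],[0.87,0,0,0,0],[0.87,0,0,0,0],[0.87,0,0,0,0],[0.87,0,0,0,0],[0.87,0,0,0,0]]' 40
python3 -c "
from h import *
tilt();plan(.5934,-.2388,.246,-.055)"
```

```text
time: 17.35
position: [0.5939, -0.2391, 0.2467]
ee_rot: [0.0, 0.028, 1.0, -0.0]
force: [0.1, -0.2, -4.1]
gripper_width: 0.0115
grasp_force: 56.6
tilt 289 slope deg 25.531171611407103 x [-0.1    0.038] z [0.111 0.243]
t 17.40 pos [ 0.5939 -0.2391  0.2467] h 3.086 q7 1.45 F [-0.4 -1.1 -4.4] w 0.0111 g 56.6
shift units [0.001  0.0006 0.0013] twist units -0.0004
```

```bash
sed -i 's/(z>.1)/(z>.12)/' h.py
python3 -m inch '[[0.869,0,0,0,0],[0.869,0,0,0,0],[0.869,0,0,0,0],[0.868,0,0,0,0],[0.868,0,0,0,0],[0.868,0,0,0,0],[0.868,0,0,0,0],[0.868,0,0,0,0],[0.868,0,0,0,0],[0.868,0,0,0,0]]' 20
python3 -c "
from h import *
tilt();plan(.5934,-.2388,.246,-.055)"
```

```text
time: 18.4
position: [0.5939, -0.2391, 0.2466]
ee_rot: [0.0, 0.028, 1.0, -0.0]
force: [-0.2, 0.4, -4.1]
gripper_width: 0.0116
grasp_force: 45.8
tilt 161 slope deg 7.2989734003534625 x [-0.073  0.038] z [0.228 0.244]
t 18.45 pos [ 0.5939 -0.2391  0.2466] h 3.086 q7 1.45 F [-0.  -0.3 -4.9] w 0.0112 g 45.8
shift units [0.001  0.0006 0.0013] twist units -0.0004
```

```bash
python3 -m inch '[[0.867,0,0,0,0],[0.867,0,0,0,0],[0.866,0,0,0,0],[0.866,0,0,0,0],[0.865,0,0,0,0],[0.865,0,0,0,0],[0.864,0,0,0,0],[0.864,0,0,0,0],[0.864,0,0,0,0],[0.864,0,0,0,0]]' 20
python3 -c "
from h import *
tilt();plan(.5934,-.2388,.246,-.055)"
```

```text
time: 19.45
position: [0.5939, -0.2391, 0.2467]
ee_rot: [0.0, 0.028, 1.0, 0.0]
force: [-0.9, -0.9, -3.8]
gripper_width: 0.012
grasp_force: 24.1
tilt 158 slope deg 7.081437241707545 x [-0.072  0.039] z [0.228 0.244]
t 19.50 pos [ 0.5939 -0.2391  0.2466] h 3.086 q7 1.45 F [ 0.   0.3 -4.2] w 0.0117 g 24.1
shift units [0.001  0.0005 0.0013] twist units -0.0004
```

```bash
python3 -m inch '[[0.8635,0,0,0,0],[0.863,0,0,0,0],[0.863,0,0,0,0],[0.8625,0,0,0,0],[0.8625,0,0,0,0],[0.862,0,0,0,0],[0.862,0,0,0,0],[0.862,0,0,0,0],[0.862,0,0,0,0],[0.862,0,0,0,0]]' 20
python3 -c "
from h import *
tilt();plan(.5934,-.2388,.246,-.055)"
```

```text
time: 20.5
position: [0.594, -0.2391, 0.2467]
ee_rot: [0.0, 0.028, 1.0, -0.0]
force: [-0.1, -0.5, -3.3]
gripper_width: 0.0119
grasp_force: 12.3
tilt 27 slope deg 51.96086656350101 x [-0.002  0.038] z [0.149 0.2  ]
t 20.55 pos [ 0.594  -0.2391  0.2468] h 3.086 q7 1.45 F [ 0.1 -0.5 -3. ] w 0.0118 g 12.4
shift units [0.0012 0.0005 0.0016] twist units -0.0003
```

Run:
```python
from h import *
p,d,m=tilt(); q,d2,m2=grab('top')
a=cv2.resize(p[110:260,150:350],None,fx=2,fy=2); b=cv2.resize(q[120:270,320:520],None,fx=2,fy=2)
save('tip',np.hstack([a,b]))
```

```text
tilt 26 slope deg 52.33044254010132 x [-0.002  0.039] z [0.147 0.201]
```

View pics/tip.png

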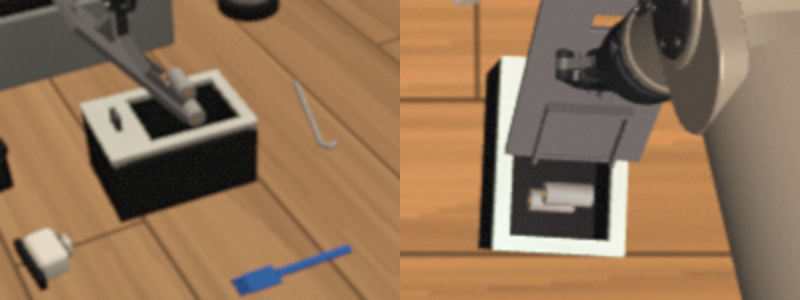

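Run:
```python
from h import *
q,d,m=grab('top'); P=pts(d,m); u0,v0=320,120
for u,v in((545,200),(570,205),(575,190),(590,190),(540,190),(550,150),(575,155)):
    print(u,v,P[v0+v//2,u0+(u-400)//2].round(3), q[v0+v//2,u0+(u-400)//2])
p,d,m=grab('scene'); P=pts(d,m)
for u,v in((195,112),(178,80),(170,75),(185,95)): print(u,v,P[110+v//2,150+u//2].round(3))
```

```text
545 200 [ 0.492 -0.228  0.053] [116 106 101]
570 205 [ 0.487 -0.258  0.052] [140 129 124]
575 190 [ 0.506 -0.275  0.005] [46 42 45]
590 190 [ 0.506 -0.293  0.006] [42 40 39]
540 190 [ 0.505 -0.233  0.011] [49 46 45]
550 150 [ 0.54  -0.215  0.147] [119 110 106]
575 155 [ 0.536 -0.239  0.15 ] [111 105 104]
195 112 [ 0.47  -0.297  0.048]
178 80 [ 0.494 -0.295  0.113]
170 75 [ 0.431 -0.473  0.003]
185 95 [ 0.485 -0.297  0.085]
```

Run:
```python
from h import *
p,d,m=tilt(); q,d2,m2=grab('top')
a=cv2.resize(p[110:210,170:300],None,fx=3,fy=3); b=cv2.resize(q[160:260,350:480],None,fx=3,fy=3)
save('tip2',np.hstack([a,b])); plan(.5934,-.2388,.246,-.055)
P=pts(d2,m2); k=(P[...,0]>.44)&(P[...,0]<.52)&(P[...,1]>-.29)&(P[...,1]<-.18)&(q.min(-1)>80)&(P[...,2]<.1); print(k.sum(),P[k].min(0),P[k].max(0))
```

```text
tilt 26 slope deg 51.986365958969 x [-0.002  0.038] z [0.148 0.2  ]
t 20.85 pos [ 0.5939 -0.2391  0.2467] h 3.086 q7 1.45 F [-0.   0.2 -2.5] w 0.0119 g 12.4
shift units [0.001  0.0006 0.0015] twist units -0.0004
407 [ 0.44889018 -0.28684073  0.00099658] [ 0.51775847 -0.1975443   0.03663274]
```

View pics/tip2.png

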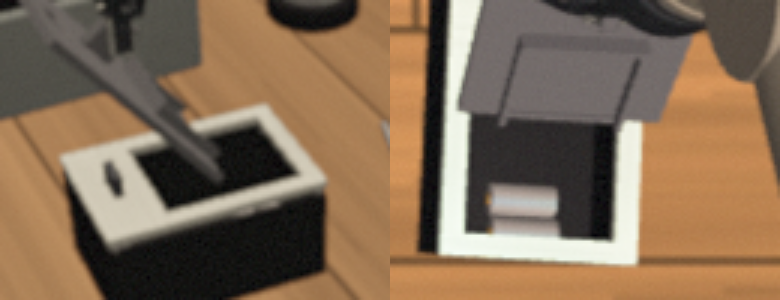

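```bash
python3 -m inch '[[0.864,0,0,0,0],[0.864,0,0,0,0],[0.864,0.015,0,0,0],[0.864,0.03,0,0,0],[0.864,0.04,0,0,0],[0.864,0.04,0,0.01,0],[0.864,0.04,0,0.015,0],[0.864,0.02,0,0.012,0],[0.864,0.008,0,0.01,0],[0.864,0,0,0,0]]' 20
python3 - <<'E'
from h import *
P=lambda X:(.5385+X*.9985,-.2358-X*.055)
x,y=P(-.041); plan(x,y,.217,-.055); tilt()
E
```

```text
time: 21.85
position: [0.497, -0.2339, 0.2226]
ee_rot: [-0.0, 0.028, 1.0, 0.0]
force: [0.7, -0.4, -2.5]
gripper_width: 0.0116
grasp_force: 12.4
t 21.85 pos [ 0.497  -0.2339  0.2226] h 3.086 q7 1.51 F [ 0.7 -0.4 -2.5] w 0.0116 g 12.4
shift units [-0.001   0.0008  0.0113] twist units -0.0007
tilt 37 slope deg 51.98908175392925 x [-0.099 -0.003] z [0.124 0.248]
```

```bash
python3 -m inch '[[0.864,0,0,0.011,0],[0.864,-0.015,0,0.008,0],[0.864,-0.015,0,0.008,0],[0.864,-0.019,0,0.014,0],[0.864,-0.020,0,0.015,0],[0.864,-0.017,0,0.017,0],[0.864,-0.016,0,0.018,0],[0.864,-0.013,0,0.02,0],[0.864,-0.013,0,0.02,0],[0.864,0,0,0,0]]' 20
python3 - <<'E'
from h import *
P=lambda X:(.5385+X*.9985,-.2358-X*.055)
x,y=P(.0288); plan(x,y,.124,-.055); p,d,m=tilt(); save('lev',p[90:240,130:330],3)
E
```

```text
time: 22.9
position: [0.5603, -0.2369, 0.155]
ee_rot: [-0.002, 0.027, 1.0, 0.001]
force: [-0.5, 0.1, -2.4]
gripper_width: 0.012
grasp_force: 11.8
t 22.90 pos [ 0.5603 -0.2369  0.155 ] h 3.087 q7 1.40 F [-0.5  0.1 -2.4] w 0.0120 g 11.8
shift units [-0.0143 -0.0003  0.062 ] twist units 0.0002
tilt 238 slope deg 36.14566913568247 x [-0.098  0.039] z [0.122 0.25 ]
```

View pics/lev.png

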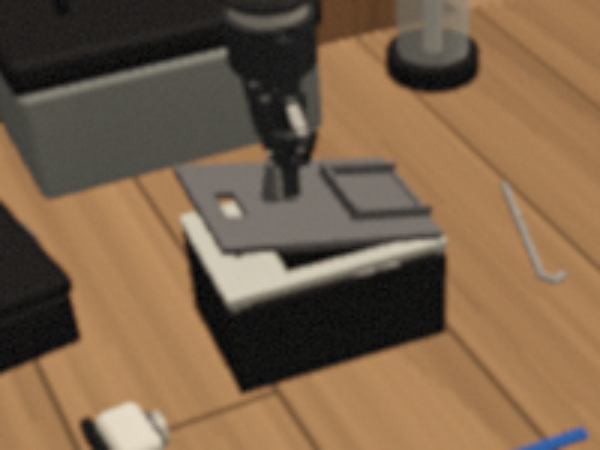

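```bash
python3 -m inch '[[0.864,-0.006,0,0.01,0],[0.864,-0.006,0,0.01,0],[0.864,0,0,0.004,0],[0.864,0,0,0,0],[0.864,0,0,0,0],[0.864,0,0,0,0],[0.864,0,0,0,0],[0.864,0,0,0,0],[0.864,0,0,0,0],[0.864,0,0,0,0]]' 20
python3 - <<'E'
from h import *
P=lambda X:(.5385+X*.9985,-.2358-X*.055)
x,y=P(.0288); plan(x,y,.124,-.055); p,d,m=grab('scene'); q,d2,m2=grab('top')
a=cv2.resize(p[130:190,180:300],None,fx=5,fy=5); b=cv2.resize(q[140:260,340:460],None,fx=2.5,fy=2.5); b=np.pad(b,((0,0),(0,0),(0,0)))
save('slot',np.vstack([a,np.pad(b,((0,0),(0,300),(0,0)))])[:600])
E
```

```text
time: 23.95
position: [0.5674, -0.2376, 0.1456]
ee_rot: [-0.0, 0.028, 1.0, 0.0]
force: [-0.3, -0.3, -3.3]
gripper_width: 0.0118
grasp_force: 11.6
t 23.95 pos [ 0.5674 -0.2376  0.1456] h 3.086 q7 1.39 F [-0.3 -0.3 -3.3] w 0.0118 g 11.6
shift units [0.0003 0.0005 0.0433] twist units -0.0004
```

View pics/slot.png

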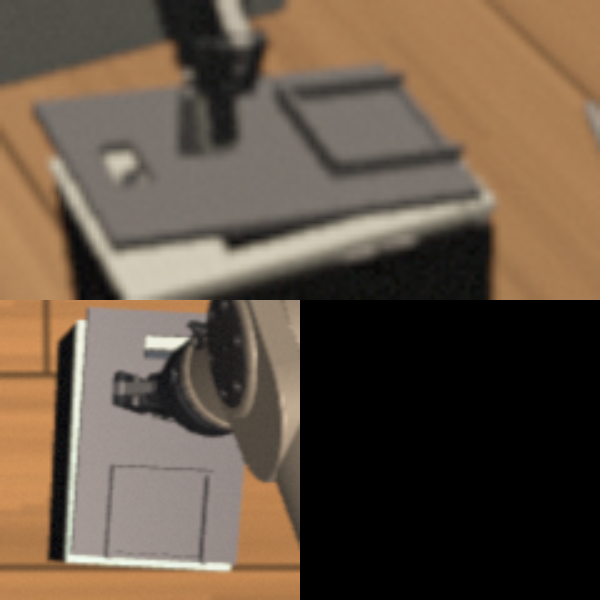

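```bash
cat >> h.py <<'E'
def edges():
    q,d,m=grab('top'); P=pts(d,m)-np.array([.5385,-.2358,0]); c,s=np.cos(-.055),np.sin(-.055)
    bx=P[...,0]*c+P[...,1]*s; by=-P[...,0]*s+P[...,1]*c; z=P[...,2]; br=q.min(-1).astype(int)
    g=(z>.113)&(z<.17)&(br>75)&(br<140)
    w=(z>.104)&(z<.116)&(br>170)
    for a in np.arange(-.095,.1,.02):
        k=g&(abs(bx-a)<.01)&(by>.04)&(by<.09); k2=w&(abs(bx-a)<.01)&(by>.04)&(by<.09)
        if k.sum() : print('bx %.3f cover y %.4f z %.4f'%(a,np.percentile(by[k],98),np.median(z[k])),'frame y', np.percentile(by[k2],98).round(4) if k2.sum()>3 else None)
    k=g&(abs(by-.02)<.03)&(bx<-.08); print('pour edge bx',np.percentile(bx[k],2).round(4))
E
python3 -c "
from h import *
edges()"
```

```text
bx -0.095 cover y 0.0669 z 0.1194 frame y 0.0698
bx -0.075 cover y 0.0673 z 0.1200 frame y 0.0699
bx -0.055 cover y 0.0675 z 0.1261 frame y 0.0697
bx -0.035 cover y 0.0673 z 0.1285 frame y 0.0695
bx -0.015 cover y 0.0677 z 0.1296 frame y 0.0695
bx 0.005 cover y 0.0670 z 0.1332 frame y 0.0697
bx 0.025 cover y 0.0671 z 0.1344 frame y 0.0696
bx 0.045 cover y 0.0673 z 0.1390 frame y 0.0689
bx 0.065 cover y 0.0671 z 0.1425 frame y 0.0691
bx 0.085 cover y 0.0669 z 0.1404 frame y 0.069
pour edge bx -0.0979
```

```bash
python3 -m inch '[[0.864,0.003,0.005,0,0],[0.864,0.001,0,0.008,0],[0.864,0,0,0.008,0],[0.864,0,0,0.008,0],[0.864,0,0,0.008,0],[0.864,0,0,0.006,0],[0.864,0,0,0.004,0],[0.864,0,0,0,0],[0.864,0,0,0,0],[0.864,0,0,0,0]]' 20
python3 - <<'E'
from h import *
P=lambda X:(.5385+X*.9985,-.2358-X*.055)
x,y=P(.0266); plan(x,y,.116,-.055); edges()
E
```

```text
time: 25.1
position: [0.5655, -0.235, 0.1249]
ee_rot: [-0.0, 0.028, 1.0, -0.0]
force: [-0.6, 0.2, 2.5]
gripper_width: 0.0116
grasp_force: 12.3
t 25.10 pos [ 0.5655 -0.235   0.1249] h 3.086 q7 1.37 F [-0.6  0.2  2.5] w 0.0116 g 12.3
shift units [ 0.0007 -0.0045  0.0178] twist units -0.0003
bx -0.095 cover y 0.0695 z 0.1175 frame y None
bx -0.075 cover y 0.0693 z 0.1179 frame y None
bx -0.055 cover y 0.0695 z 0.1177 frame y None
bx -0.035 cover y 0.0689 z 0.1177 frame y None
bx -0.015 cover y 0.0693 z 0.1170 frame y None
bx 0.005 cover y 0.0685 z 0.1170 frame y None
bx 0.025 cover y 0.0688 z 0.1171 frame y None
bx 0.045 cover y 0.0694 z 0.1170 frame y None
bx 0.065 cover y 0.0685 z 0.1169 frame y None
bx 0.085 cover y 0.0692 z 0.1168 frame y None
pour edge bx -0.1053
```

```bash
python3 -m inch '[[1,0,0,0,0],[1,0,0,0,0],[1,0,0,0,0],[1,0,0,0,0],[1,0,0,0,0],[1,0,0,0.004,0],[1,0,0,0.004,0],[1,0,0,0.004,0],[1,0,0,0.002,0],[1,0,0,0,0]]' 100
python3 - <<'E'
from h import *
P=lambda X:(.5385+X*.9985,-.2358-X*.055)
x,y=P(.0266); plan(x,y,.115,-.055); edges()
E
```

```text
time: 26.15
position: [0.5656, -0.2351, 0.1188]
ee_rot: [-0.0, 0.028, 1.0, -0.0]
force: [-5.8, 1.0, 13.4]
gripper_width: 0.0111
grasp_force: 99.0
t 26.15 pos [ 0.5656 -0.2351  0.1188] h 3.086 q7 1.36 F [-5.8  1.  13.4] w 0.0111 g 99.0
shift units [ 0.0008 -0.0044  0.0076] twist units -0.0006
bx -0.095 cover y 0.0676 z 0.1151 frame y None
bx -0.075 cover y 0.0686 z 0.1145 frame y None
bx -0.055 cover y 0.0681 z 0.1151 frame y None
bx -0.035 cover y 0.0688 z 0.1145 frame y None
bx -0.015 cover y 0.0680 z 0.1137 frame y None
bx 0.005 cover y 0.0649 z 0.1135 frame y None
bx 0.025 cover y 0.0656 z 0.1144 frame y None
bx 0.045 cover y 0.0692 z 0.1139 frame y None
bx 0.065 cover y 0.0652 z 0.1135 frame y None
bx 0.085 cover y 0.0674 z 0.1139 frame y None
pour edge bx -0.1059
```

```bash
sed -i 's/g=(z>.113)/g=(z>.1)/' h.py; python3 -m inch '[[1,0,0,0.002,0],[1,0,0,0.002,0],[1,0,0,0.001,0],[1,0,0,0,0],[1,0,0,0,0],[1,0,0,0,0],[1,0,0,0,0],[1,0,0,0,0],[1,0,0,0,0],[1,0,0,0,0]]' 100
python3 - <<'E'
from h import *
plan(.5656,-.2351,.115,-.055); edges()
E
```

```text
time: 27.2
position: [0.5656, -0.2351, 0.1186]
ee_rot: [-0.0, 0.028, 1.0, -0.001]
force: [-13.6, 1.1, 31.9]
gripper_width: 0.0107
grasp_force: 101.8
t 27.20 pos [ 0.5656 -0.2351  0.1186] h 3.086 q7 1.36 F [-13.6   1.1  31.9] w 0.0107 g 101.8
shift units [ 0.     -0.      0.0072] twist units -0.0009
bx -0.095 cover y 0.0699 z 0.1111 frame y None
bx -0.075 cover y 0.0697 z 0.1111 frame y None
bx -0.055 cover y 0.0696 z 0.1109 frame y None
bx -0.035 cover y 0.0695 z 0.1112 frame y None
bx -0.015 cover y 0.0696 z 0.1106 frame y None
bx 0.005 cover y 0.0693 z 0.1107 frame y None
bx 0.025 cover y 0.0694 z 0.1104 frame y None
bx 0.045 cover y 0.0692 z 0.1107 frame y None
bx 0.065 cover y 0.0693 z 0.1106 frame y None
bx 0.085 cover y 0.0693 z 0.1106 frame y None
pour edge bx -0.1053
```

```bash
python3 -c "
from rig import arm
print(arm.close_job())"
```

```text
the job is handed in; nothing more can be done
None
```

I handed the job in at about 27 s; the verdict was not shown. The stud is lined up, both cells are in the box, and the cover is held flat on the frame, pressed fully down (32 N, 102 N grip).

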